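# Draw the press's sliding table out to its detent and hold it

### The job

The part in the hand press has been pressed. Raise the press's clear guard, the one with the ball knob, right to the top and leave it up, then take the black upright grip and draw the sliding table, with the part sitting in it, out from under the press until you feel its ball detent drop into the notch; do not pull it on past the notch. Finish while still holding the grip with the table at rest in the notch, so that the part can be changed, and leave everything else on the bench where it lies.

Things in the scene. Friction and masses are not known exactly. Their poses are not given: they have to be found in the camera images.
- press: Grey hand press. Origin at bench height under the ram, on the centre line; x points from its front to its back, y across, z up; its front looks about to world -y. In this frame (mm): 300 x 250 x 20 base plate; slideway x -300 to 75, y -35 to 35, up to z 45; guard's guide posts at x -115, y -110 and 110, up to z 312; press head behind x -40.
- guard_knob: Black ball knob, 30 mm, origin at its centre, at x -177, y 0, z 118 mm in the press's frame with the guard down. It stands on a 10 mm stud 62 mm in front of the guard (clear panel 194 x 135 mm, aluminium frame, lower edge 78 mm above the bench when down). Free at its sides and above: pinch it from above, fingers across y. Axes parallel to the press's.
- guard (a joint): Height of the guard above its lowest position, m: 0 down, 0.09 fully up (a firm stop). It starts at 0 to 0.02. Friction keeps it where it is left; lifting it takes about 11 to 16 N.
- pull_grip: Black upright cylindrical grip on the front end of the sliding table, 25 mm in diameter, 73 mm high, origin at the middle of its foot on the table's top, 61 mm above the bench; plain cylinder from 16 to 66 mm above the origin. At x -270, y 0 mm in the press's frame while the table is in. Axes parallel to the press's. Pinch it from above, fingers across y.
- table_slide (a joint): How far the table is drawn out, m: 0 fully in under the ram (the start), 0.15 the end of the slideway. It slides along -x of the press with 2 to 4 N of friction. The table is a steel plate 345 x 82 x 15 mm, its top 61 mm above the bench. The notch meets the ball somewhere between 0.075 and 0.115, depending on where the plunger block is clamped.
- notch (a point): The 10 mm wide, 2.7 mm deep notch in the dark steel strip along the table's edge (on the press's -y side), at x -70, y -44, z 53 mm in the press's frame while the table is fully in; it travels with the table. Axes parallel to the press's.
- detent (a point): Where the 12 mm ball of the spring plunger (dark steel block with brass plunger, clamped on the slideway's -y side at x -145 to -185 mm in the press's frame, does not move) meets the table's edge. Axes parallel to the press's. In the last 5 mm before the notch the ball drops in and helps the table along; moving on out of the notch takes 12 to 16 N.
- nest (a point): Middle of the floor of the ring-shaped nest on the table in which the part sits (ring 60 mm inside, 6 mm high); at x -10, y 0, z 64 mm in the press's frame while the table is fully in; it travels with the table.
- part: The pressed steel bearing housing, a 56 mm flange 9 mm thick with a 40 mm hub, 48 mm high in all, about 0.4 kg; origin in the middle of its underside. It stands loose in the nest, its top 112 mm above the bench, so it does not pass under the lowered guard.
- spare_part: A second such housing, waiting on the bench beside the slideway; leave it alone. Origin in the middle of its underside.
- screwdriver: Screwdriver with red handle, 200 mm, lying on the bench; leave it alone. Origin at its middle, underneath.
- wrench: Steel spanner, 180 mm, lying on the bench; leave it alone. Origin at its middle, underneath.
- hammer: Hammer, 260 mm, lying on the bench; leave it alone. Origin at its middle, underneath.
- grease_tin: Yellow tin with a white lid, 72 mm in diameter, 55 mm high; leave it alone. Origin in the middle of its underside.
- v_block: Dark steel V-block, 60 x 50 x 40 mm; leave it alone. Origin in the middle of its underside.
Not all that is in view belongs to the job. Leave any green look-alike of the part alone.

How it is judged:
By the outcome, as a careful person would: the job done as asked, in the order asked, and still so for the second after the job is handed in, while the arm keeps its last pose, push and grip.
It also fails if it takes over 64 s, if anything falls off the work surface, if the arm or the gripper's body presses on something with over 40 N, if the wrist force passes 120 N, or if a joint passes its speed limit or range.

### The arm

A 6-joint arm with a two-finger parallel gripper is mounted at the origin on the work surface. World frame = base frame: x ahead of the robot, y to its left, z up, the work surface at z = 0. Lengths are in m, angles in rad, forces in N, time in s.
With the tool pointing down it reaches from about 0.425 to 0.925 m from the base axis. Payload 12.5 kg.
Tool frame: the origin (TCP) lies between the finger pads; the fingertips stand 19 mm ahead of it and the grasp point (between the pads) is the TCP; z points along the fingers, y is the line along which they close (so a half turn about z gives the same grasp; the last joint's range is limited). The gripper opens to 85 mm and grips with 20 to 120 N. Pads are 22 mm wide; open, the fingers measure 114 mm over their backs; the gripper's body (76 mm by 85 mm) begins 54 mm behind the grasp point. The pads swing forward as they close: fully open they stand 13 mm farther back than shut.
Start: joints at [-1.406, 0.491, 1.559, -0, 1.092, -0.106], TCP at [0.167, -0.602, 0.25] pointing down, gripper open.
Joint ranges: [-3.1, 3.1], [-0.84, 2.19], [0.05, 2.79], [-1.13, 4.28], [0.06, 2.93], [-2.69, 2.69]. Speed limits (rad/s): [2.22, 2.22, 2.79, 3.14, 3.14, 3.14].

### API

Orientations are given as [roll, pitch, yaw] about the fixed x, y, z axes, in that order (R = Rz(yaw) Ry(pitch) Rx(roll)).
In Python, from rig import * gives the robot as it stands. Calls block until the motion is done:
- reach(position, orientation): joint-space move of the TCP to a pose.
- move_straight(position, speed=0.15, frame=None): straight line of the TCP; frame=None keeps the orientation; speed is the mean speed in m/s.
- move_joints(angles): joint-space move.
- gripper_to(opening, force=None): finger opening in m; force is the grip in N (None keeps the last); returns when the fingers have stopped.
- dwell(seconds).
- ik(position, orientation): joint angles nearest the present ones, or None.
- get_image(name): name is "side" or "top"; returns the picture (480x640x3 uint8, red, green, blue); there is no depth.
- camera_model(name): a dict with "intrinsics" (3x3 intrinsics, pixels), "camera_from_world" (4x4, takes a point from world to camera coordinates). Camera axes: x right, y down, z forward; pixel columns grow to the right and rows downward; lengths in m; the calibration is good to about 2 mm. A picture is of the moment at which its call begins. camera_model takes no time and is no camera call.
A pose or a line that the arm cannot do raises MotionError and nothing moves.
- close_job(): hands the job in; it is judged then, once.
Trained networks look in the newest picture that a camera, given by its name, has taken for a name from the list of things; names that differ only in an ending like _2 or _b are one class to them, and where a whole thing is asked for, a point or a joint stands for the part that bears it (a point fixed in the world has none). Each returns a list of dicts, best first, with "conf" (0 to 1); they miss things now and then, are a little off and sometimes report something else, mostly with a low value. They report only what shows in the picture. A call takes as long as a camera call. They do not tell look-alikes from the thing itself.
- find_in(camera, thing): "rect" ([left, top, right, bottom] in pixels, round what is visible of it).
- trace(camera, thing): "mask" (480x640 bool, what is visible of it) and "rect" ([left, top, right, bottom] in pixels, round what is visible of it).
- pinpoint(camera, thing): "pixel" ([column, row] in pixels: a listed point, or the origin of a listed thing).
Readings, each from a call of its own:
- get_time(): time.
- get_qpos(): joint angles.
- get_joint_vel(): joint speeds.
- get_joint_torque(): joint torques, N m.
- get_tcp_pos(): TCP position.
- get_orientation(): TCP orientation.
- get_ft_force(): force on the tool from outside, world axes, zero at the start.
- get_ft_torque(): the same for the moment, N m.
- get_gripper_width(): finger opening in m.
- get_grip_force(): force on a finger pad.
Only numpy, scipy, OpenCV 4.12 (cv2) and the standard library are available. Lean on these libraries where they do the work, as an engineer would, in place of code of your own. Each camera call takes 0.05 s, during which the arm holds its last target. There are 200 camera calls.

## Working session

There is one attempt and no reset: what is moved stays moved. The work goes in short steps, each a Python script; the robot and the scene stay as the last script left them, time stands still between calls to the robot, and variables do not carry over. Pictures are saved under pics/ and viewed, at most 10 in all, crops included, and the job is handed in when it is done.

```bash
mkdir -p pics; python3 - <<'E'
from rig import *
import cv2,numpy as np
for c in("side","top"):
    im=get_image(c); cv2.imwrite(f"pics/{c}0.png",im[:,:,::-1])
    m=camera_model(c); print(c,np.round(m["intrinsics"],1).tolist(),np.round(m["camera_from_world"],4).tolist())
    for t in("guard_knob","pull_grip","notch","detent","nest","part","press"):
        print(t,[(np.round(d["pixel"],1).tolist(),round(d["conf"],2)) for d in pinpoint(c,t)][:3])
print(get_time(),get_ft_force(),get_orientation())
E
```

```text
side [[574.2, 0.0, 319.3], [0.0, 574.2, 225.2], [0.0, 0.0, 1.0]] [[0.7787, 0.6274, 0.0007, -0.4303], [0.5566, -0.6904, -0.4622, -0.3021], [-0.2895, 0.3603, -0.8868, 1.5154], [0.0, 0.0, 0.0, 1.0]]
guard_knob [([379.0, 182.4], 0.65)]
pull_grip [([350.8, 218.6], 0.49)]
notch [([426.6, 182.8], 0.93)]
detent [([401.1, 203.3], 0.73)]
nest [([426.9, 154.7], 0.81)]
part [([346.1, 135.4], 0.71), ([431.1, 152.6], 0.61), ([363.8, 106.3], 0.51)]
press [([429.4, 165.3], 0.78), ([203.7, 392.3], 0.57)]
top [[527.3, 0.0, 324.7], [0.0, 527.3, 246.8], [0.0, 0.0, 1.0]] [[0.0169, -0.9998, 0.0099, -0.0494], [-0.9826, -0.0184, -0.1848, 0.5709], [0.1849, -0.0066, -0.9827, 1.1272], [0.0, 0.0, 0.0, 1.0]]
guard_knob [([244.5, 210.4], 0.69)]
pull_grip [([293.1, 228.7], 0.54)]
notch [([209.4, 196.5], 0.56)]
detent [([242.2, 200.1], 0.55)]
nest [([180.7, 218.1], 0.17)]
part [([148.5, 311.2], 0.75), ([244.0, 213.1], 0.72), ([194.9, 309.1], 0.61)]
press [([177.2, 215.7], 0.94), ([242.0, 197.6], 0.69), ([502.8, 353.1], 0.24)]
0.8 [0.19479297 0.00231135 0.12406862] [3.14145872e+00 2.39101491e-05 2.70795658e-01]
```

View pics/side0.png

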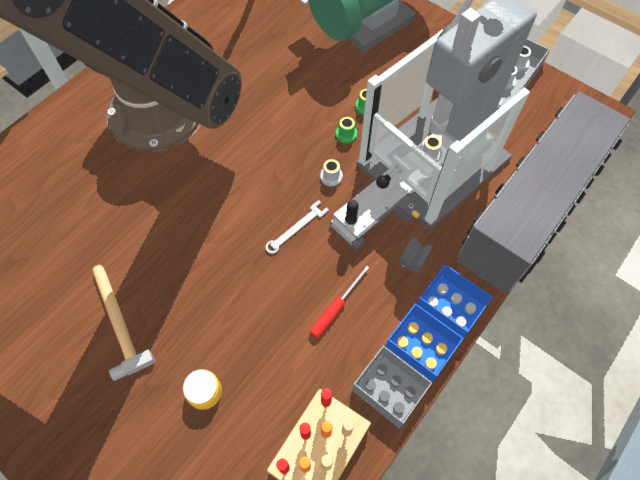

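View pics/top0.png

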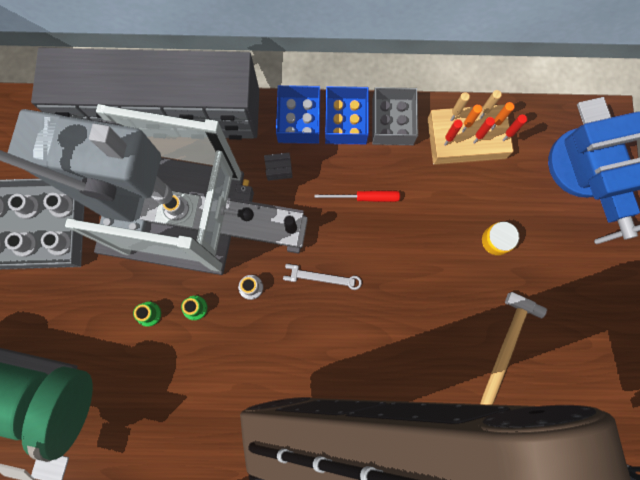

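```bash
cat > h.py <<'E'
from rig import *
import cv2,numpy as np
from scipy.optimize import least_squares
def proj(c,P):
    m=camera_model(c); T=np.array(m["camera_from_world"]); q=T[:3,:3]@np.asarray(P,float)+T[:3,3]; u=np.array(m["intrinsics"])@q; return u[:2]/u[2]
def tri(px):  # {cam:pixel}
    r=least_squares(lambda P:np.concatenate([proj(c,P)-np.array(p) for c,p in px.items()]),[.3,.3,.1]); return r.x,np.abs(r.fun).max()
def press_pt(v,p):
    x,y,a=v; c,s=np.cos(a),np.sin(a); return np.array([x+c*p[0]-s*p[1],y+s*p[0]+c*p[1],p[2]])
E
python3 - <<'E'
from h import *
S=dict(guard_knob=(379,182.4),pull_grip=(350.8,218.6),notch=(426.6,182.8),detent=(401.1,203.3),nest=(426.9,154.7),press=(429.4,165.3))
T=dict(guard_knob=(244.5,210.4),pull_grip=(293.1,228.7),notch=(209.4,196.5),detent=(242.2,200.1),nest=(180.7,218.1),press=(177.2,215.7))
for k in S:
    P,e=tri(dict(side=S[k],top=T[k])); print(k,P.round(4),e.round(1))
M=dict(pull_grip=(-.27,0,.061),notch=(-.07,-.044,.053),nest=(-.01,0,.064),press=(0,0,0))
def f(v):
    r=[]
    for k,p in M.items():
        for c,D in(("side",S),("top",T)): r+=list(proj(c,press_pt(v,p))-D[k])
    return r
best=least_squares(f,[.2,-.6,1.57],loss="soft_l1")
print(best.x,np.round(f(best.x),1))
v=best.x
for h in(0,.01,.02):
    p=press_pt(v,(-.177,0,.118+h)); print(h,p,proj("side",p),proj("top",p))
E
```

```text
guard_knob [0.6291 0.1272 0.1242] 3.5
pull_grip [0.612  0.0346 0.062 ] 1.4
notch [0.6882 0.2298 0.0456] 1.7
detent [0.6768 0.1498 0.0483] 0.5
nest [0.6401 0.2967 0.0395] 3.4
press [ 0.6537  0.3142 -0.0103] 0.7
[0.65085689 0.30164047 1.42533846] [-1.5  0.6 -1.  -0.7 -3.5 -0.8 -0.4 -0.4  0.3 -1.1 -3.  -8.9 -3.8  0.7
  3.5 -0.3]
0 [0.62520154 0.12650965 0.118     ] [380.55436799 181.98073777] [247.79720345 215.18384572]
0.01 [0.62520154 0.12650965 0.128     ] [380.98628427 179.58254847] [247.16688665 214.03256829]
0.02 [0.62520154 0.12650965 0.138     ] [381.42429155 177.15053918] [246.52537209 212.86083808]
```

The black ball knob is at about (379,182) in the side picture and (245,212) in the top one, on the guard's stud. The black upright grip is at about (351,212) side and (291,224) top, on the table's front end. The green look-alikes, the spare part and the spanner lie to the side. I'll refine with masks and check one crop.

```bash
python3 - <<'E'
from h import *
px={k:{} for k in("guard_knob","pull_grip")}
for c in("side","top"):
    im=get_image(c)
    for k in px:
        for d in trace(c,k)[:2]:
            m=d["mask"]; ys,xs=np.nonzero(m); print(c,k,round(d["conf"],2),np.round(d["rect"]).tolist(),xs.mean().round(1),ys.mean().round(1),len(xs))
            px[k].setdefault(c,(xs.mean(),ys.mean()))
    if c=="top": t=cv2.resize(im[170:270,190:320],None,fx=4.0,fy=4.0)
    else: s=cv2.resize(im[140:260,320:460],(467,400))[:, :280]
cv2.imwrite("pics/crop.png",np.hstack([t,s])[:,:,::-1])
for k in px:
    P,e=tri(px[k]); print(k,P.round(4),e.round(1))
v=(.6509,.3016,1.4253)
for yaw in(1.4253,1.4253-np.pi):
  for p in((-.177,0,.25),(-.177,0,.12),(-.177,0,.21),(-.27,0,.3),(-.27,0,.105),(-.385,0,.105)):
    q=ik(press_pt(v,p),[np.pi,0,yaw]); print(p,None if q is None else np.round(q,2))
E
```

```text
side guard_knob 0.6 [374.0, 178.0, 392.0, 189.0] 383.0 181.1 126
side pull_grip 0.75 [344.0, 199.0, 357.0, 225.0] 351.9 212.3 275
top guard_knob 0.52 [237.0, 208.0, 251.0, 221.0] 245.1 213.7 160
top pull_grip 0.68 [283.0, 216.0, 293.0, 235.0] 289.6 224.5 199
guard_knob [0.6282 0.1322 0.1179] 0.1
pull_grip [0.6135 0.0388 0.0889] 0.1
(-0.177, 0, 0.25) [ 0.1   0.51  1.53 -0.    1.11  0.24]
(-0.177, 0, 0.12) [ 0.1   0.65  1.65 -0.    0.84  0.24]
(-0.177, 0, 0.21) [ 0.1   0.55  1.57 -0.    1.02  0.24]
(-0.27, 0, 0.3) [-0.05  0.43  1.53 -0.    1.19  0.09]
(-0.27, 0, 0.105) [-0.05  0.65  1.72 -0.    0.77  0.09]
(-0.385, 0, 0.105) [-0.24  0.63  1.76 -0.    0.75 -0.1 ]
(-0.177, 0, 0.25) None
(-0.177, 0, 0.12) None
(-0.177, 0, 0.21) None
(-0.27, 0, 0.3) None
(-0.27, 0, 0.105) None
(-0.385, 0, 0.105) None
```

View pics/crop.png

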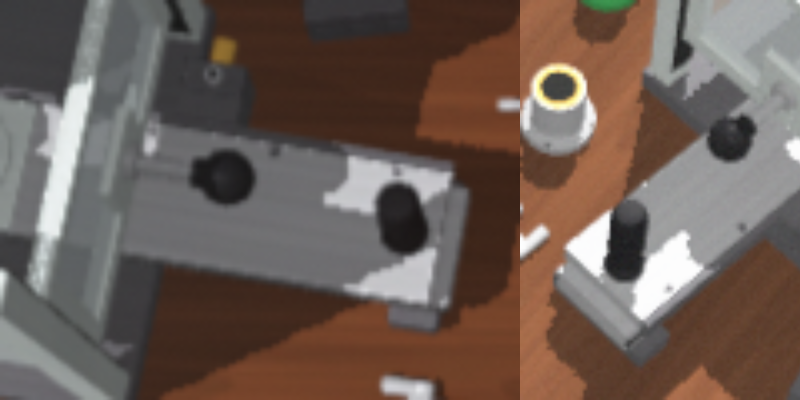

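The crop confirms both: the ball knob at top (247,214) / side (383,181), and the grip at top (290.5,224.5) / side (352,212). I'll refit the press pose with these and the table's edges, then hover over the knob.

```bash
python3 - <<'E'
from h import *
E=[((230,201.25),-.041),((303,212),-.041),((221.2,233.7),.041),((300,245.7),.041)]
def f(v):
    x,y,a,h=v; P=lambda *p:press_pt(v[:3],p); r=[]
    r+=list(proj("top",P(-.177,0,.118+h))-(247,214.3))+list(proj("side",P(-.177,0,.118+h))-(383,181.4))
    r+=list(proj("top",P(-.27,0,.0975))-(290.5,224.5))+list(proj("side",P(-.27,0,.0975))-(352,212.2))
    for p,yy in E:
        A=proj("top",P(-.12,yy,.061));B=proj("top",P(-.28,yy,.061)); d=(B-A)/np.linalg.norm(B-A); w=np.array(p)-A; r.append(d[0]*w[1]-d[1]*w[0])
    return r
b=least_squares(f,[.65,.3,1.425,.005]); v=b.x; print(v.round(4),np.round(f(v),1))
h=np.clip(v[3],0,.02); np.save("v.npy",v)
k=press_pt(v[:3],(-.177,0,.118+h)); o=[np.pi,0,v[2]]; print(k,tri(dict(top=(247,214.3),side=(383,181.4))))
reach(k+[0,0,.16],o)
move_straight(k+[0,0,.07],.15)
print(get_time(),get_tcp_pos(),get_ft_force())
for c in("side","top"):
    im=get_image(c); p=proj(c,k).astype(int); print(c,p)
    s=im[p[1]-75:p[1]+75,p[0]-65:p[0]+65]; s=cv2.resize(s,(390,450)); globals()[c]=s
cv2.imwrite("pics/hov.png",np.hstack([side,top])[:,:,::-1])
E
```

```text
[0.6507 0.304  1.4342 0.0019] [-0.3  0.  -1.3 -0.2 -0.2 -1.2 -0.6 -0.9  1.5  1.2 -0.8 -0.9]
[0.62660408 0.12861597 0.11990803] (array([0.62790711, 0.12935257, 0.11864683]), np.float64(0.6774872491119481))
4.875 [0.62703221 0.12853971 0.19068331] [ 1.30589767 -0.42907516  0.73264336]
side [381 181]
top [246 214]
```

View pics/hov.png

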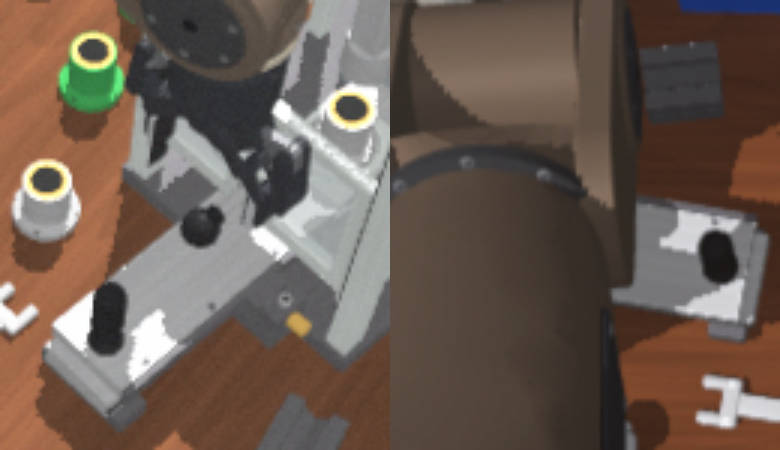

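The fingers straddle the knob (side crop, knob at (202,226)), with the guard behind them and clear. I'll descend, grip and lift.

```bash
python3 - <<'E'
from h import *
v=np.load("v.npy"); k=np.array([.6268,.1288,.1185])
move_straight(k,.08); print(get_tcp_pos(),get_ft_force())
gripper_to(0.0,70); print("w",get_gripper_width(),get_grip_force(),get_ft_force(),get_time())
if .02<get_gripper_width()<.034:
    p=np.array(get_tcp_pos()); z0=p[2]; F0=get_ft_force()
    move_straight(p+[0,0,.06],.06); print(.06,get_ft_force())
    for d in np.arange(.064,.103,.003):
        move_straight(p+[0,0,d],.05); F=get_ft_force(); print(round(d,3),round(get_tcp_pos()[2]-z0,4),F.round(1),round(get_gripper_width(),4))
        if abs(F[2]-F0[2])>32: break
    print(get_time())
    im=get_image("side"); cv2.imwrite("pics/up.png",cv2.resize(im[60:260,260:520],(780,600))[:,:,::-1])
E
```

```text
[0.62704761 0.12883066 0.11898175] [-0.36004268  0.23084299 -0.4010813 ]
w 0.02692110911895798 68.69894742965698 [ 6.83556993 -1.39129315  0.20722976] 6.5917
0.06 [  5.23475576   1.52883168 -12.44348173]
0.064 0.0638 [ 4.6  0.6 -9.4] 0.0272
0.067 0.0669 [ 5.5  0.3 -9.8] 0.0269
0.07 0.07 [ 4.8  0.8 -9.5] 0.0269
0.073 0.073 [  4.9   0.2 -10. ] 0.0268
0.076 0.076 [  5.3   0.8 -10.2] 0.0267
0.079 0.079 [ 5.1  0.7 -9. ] 0.0269
0.082 0.082 [ 5.1  1.8 -8.4] 0.0274
0.085 0.085 [  4.9  -0.8 -10.2] 0.027
0.088 0.0872 [  7.5   0.2 -15.8] 0.0267
0.091 0.0874 [ 16.    2.4 -38.6] 0.0269
10.2583
```

```bash
ls pics
```

```text
crop.png
hov.png
side0.png
top0.png
up.png
```

```bash
python3 - <<'E'
from h import *
v=np.load("v.npy"); p=np.array(get_tcp_pos()); print(p)
move_straight(p+[0,0,.0008],.05); print(get_ft_force())
gripper_to(.085); print(get_gripper_width(),get_ft_force())
move_straight(p+[0,0,.11],.15)
# knob xy seen by the arm: correct the press pose with it
kw=press_pt(v[:3],(-.177,0,.2)); print("knob off",(p-kw)[:2])
g=press_pt(v[:3],(-.27,0,.103))+[*(p-kw)[:2]*.5,0]; print(g)
o=[np.pi,0,v[2]]
move_straight([g[0],g[1],p[2]+.11],.2,o)
for c in("side",):
    im=get_image(c); cv2.imwrite("pics/rel.png",cv2.resize(im[60:260,260:520],(780,600))[:,:,::-1])
print(get_time(),get_ft_force(),get_tcp_pos())
E
```

```text
[0.62836194 0.12857085 0.20662218]
[  8.97353396   1.52755031 -16.81302811]
0.08495487670818351 [-0.73024599  0.43662218  0.54582888]
knob off [ 1.75786212e-03 -4.51178580e-05]
[0.61481755 0.03645989 0.103     ]
12.7 [-0.24219012  0.58002646  0.79439122] [0.61491377 0.0372988  0.31635976]
```

View pics/rel.png

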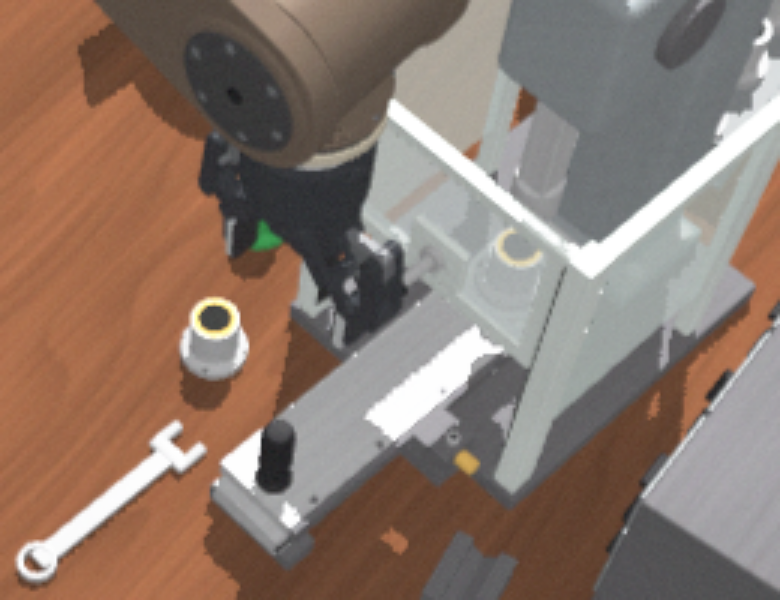

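The guard is right up. The grip stands clear at (277,455) in the crop, and the fingers are high above it.

```bash
python3 - <<'E'
from h import *
v=np.load("v.npy"); a=v[2]; ux=np.array([np.cos(a),np.sin(a),0])
t=np.array(get_tcp_pos()); g=np.array([.6148,.0365,.103])
move_straight([g[0],g[1],.16],.15); move_straight(g,.08); print(get_ft_force())
gripper_to(0,60); w=get_gripper_width(); p0=np.array(get_tcp_pos()); F=get_ft_force(); print(w,get_grip_force(),F,p0,get_time())
if .018<w<.03:
    def st(d,s):
        move_straight(p0-ux*d,s); F=get_ft_force(); x=(p0-get_tcp_pos())@ux
        print(f"{d*1e3:.1f} act {x*1e3:.1f} f {F@ux:.1f} lat {-F[0]*ux[1]+F[1]*ux[0]:.1f} z {F[2]:.1f} w {get_gripper_width()*1e3:.1f}"); return F@ux
    st(.03,.05); st(.066,.05); base=[];dip=False
    for d in np.arange(.068,.118,.001):
        f=st(d,.03)
        if not dip and len(base)>2 and f<np.median(base)-2.5: dip=True
        if not dip: base.append(f)
        if (dip and f>np.median(base)+1.5) or f>9: break
    print(dip,get_time())
E
```

```text
[0.34653759 0.24042786 0.11715636]
0.023751532627289115 58.712382316589355 [-3.24437487 -0.36207433  5.3472725 ] [0.61438343 0.03656578 0.10338799] 15.3333
30.0 act 30.1 f -2.0 lat 4.9 z 3.6 w 23.5
66.0 act 65.9 f 0.1 lat 8.0 z 5.5 w 23.9
68.0 act 67.7 f 1.7 lat 8.9 z 6.0 w 23.6
69.0 act 68.6 f 2.8 lat 9.1 z 6.7 w 23.6
70.0 act 69.6 f 1.8 lat 8.7 z 6.1 w 23.3
71.0 act 70.6 f 1.6 lat 8.8 z 5.8 w 24.1
72.0 act 71.7 f 2.1 lat 9.3 z 5.4 w 23.9
73.0 act 72.8 f 0.8 lat 9.3 z 5.3 w 23.8
74.0 act 74.3 f -5.0 lat 9.7 z 5.4 w 23.5
75.0 act 75.6 f -5.8 lat 8.8 z 6.7 w 23.4
76.0 act 76.3 f -3.2 lat 10.0 z 7.2 w 23.5
77.0 act 77.0 f -1.9 lat 9.4 z 6.9 w 23.8
78.0 act 77.8 f 0.7 lat 9.1 z 6.4 w 24.1
79.0 act 78.7 f 0.9 lat 10.1 z 7.0 w 23.7
80.0 act 79.5 f 3.7 lat 10.0 z 6.8 w 23.5
True 20.2
```

```bash
python3 - <<'E'
from h import *
v=np.load("v.npy"); a=v[2]; ux=np.array([np.cos(a),np.sin(a),0]); p0=np.array([.61438343,.03656578,.10338799])
move_straight(p0-ux*.0792,.03); dwell(.5)
F=get_ft_force(); print((p0-get_tcp_pos())@ux,F@ux,F,get_joint_vel().round(4).max())
px={}
for c in("side","top"):
    im=get_image(c)
    for t in("notch","detent","nest","guard_knob"): 
        r=[(np.round(d["pixel"],1).tolist(),round(d["conf"],2)) for d in pinpoint(c,t)][:2]; print(c,t,r)
    if c=="side": cv2.imwrite("pics/end.png",cv2.resize(im[80:260,300:520],(733,600),interpolation=cv2.INTER_CUBIC)[:,:,::-1])
for s in(.075,.079,.083): print(s,proj("side",press_pt(v[:3],(-.07-s,-.044,.053))),proj("top",press_pt(v[:3],(-.07-s,-.044,.053))))
print(get_time())
E
```

```text
0.07903224018130137 -0.3392218607864746 [-10.34140825   1.07920642   5.94284209] 0.0006
side notch [([404.1, 203.1], 0.82), ([406.3, 172.8], 0.5)]
side detent [([404.5, 200.3], 0.56)]
side nest [([405.4, 173.4], 0.63), ([428.0, 166.9], 0.22)]
side guard_knob [([384.9, 159.1], 0.54), ([400.6, 201.3], 0.34)]
top notch [([239.1, 201.5], 0.93)]
top detent [([243.1, 196.6], 0.82)]
top nest [([212.3, 214.9], 0.82)]
top guard_knob [([503.0, 351.3], 0.64), ([238.7, 199.9], 0.59)]
0.075 [402.22258327 200.27154793] [240.31933151 200.83241315]
0.079 [401.04308765 201.29981221] [242.05281083 201.09710705]
0.083 [399.86133287 202.33004599] [243.78650625 201.36183395]
21.45
```

View pics/end.png

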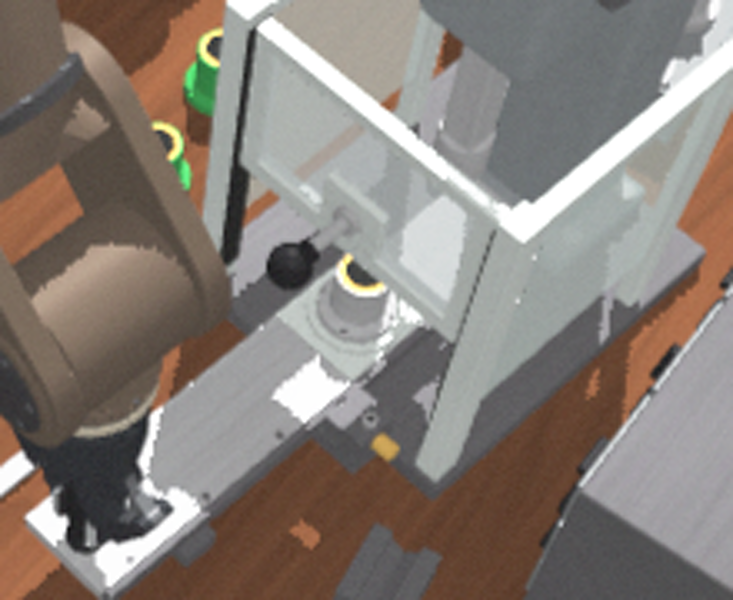

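Guard up, part in the nest, and the notch sits at the plunger (side picture about (404,203), crop (350,410)). I'll do a gentle two-way probe to centre it, well under the break-out force.

```bash
python3 - <<'E'
from h import *
v=np.load("v.npy"); a=v[2]; ux=np.array([np.cos(a),np.sin(a),0]); p0=np.array([.61438343,.03656578,.10338799])
for d in(.0785,.0778,.077,.0763,.077,.078,.079,.080,.0805):
    move_straight(p0-ux*d,.03); dwell(.15); F=np.mean([get_ft_force()@ux for _ in range(4)]); print(d,round((p0-get_tcp_pos())@ux*1e3,2),F.round(1))
    if F>7: break
E
```

```text
0.0785 78.51 -1.4
0.0778 77.91 -1.0
0.077 77.22 -1.7
0.0763 76.75 -3.8
0.077 77.1 -1.6
0.078 77.86 1.2
0.079 78.71 2.0
0.08 79.52 3.3
0.0805 79.8 4.9
```

The forces balance at about 78.2 mm. I'll settle there and hand in.

```bash
python3 - <<'E'
from h import *
v=np.load("v.npy"); a=v[2]; ux=np.array([np.cos(a),np.sin(a),0]); p0=np.array([.61438343,.03656578,.10338799])
move_straight(p0-ux*.0782,.03); dwell(.5); F=get_ft_force()@ux
print((p0-get_tcp_pos())@ux,F,get_gripper_width(),get_time()); print(close_job())
E
```

```text
0.07790019777134317 1.6567989097824776 0.0233525207554897 25.8
the job is handed in; nothing more can be done
None
```

I raised the guard to its top stop and drew the table out about 78 mm into the notch. It is at rest there with the grip still held, and I handed the job in at 25.8 s; no verdict came back.

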